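Pin the film-roll spindle

TASK

Take the linch pin (the pin with the sprung wire ring) out of the wooden pin block and push it straight down, fully home, through the cross hole in the free end of the film stand's square spindle, its open ring leaning back over the cheek plate. Then flip the ring over the end of the spindle until it snaps shut against the pin's lower end below the bar. Feel for the hole gently - until the pin is home never press it on the stand with more than 30 N - and leave the other pins and the things on the bench where they are.

Things in the scene. Friction and masses are not known exactly. Their poses are not given: they have to be found in the camera images.
- linch_pin: Steel linch pin standing loose in one of the pin block's three holes (which one varies), its shoulder on the block. Origin: centre of the shoulder (underside of the head); z up the pin. Shaft 10 mm diameter, reaching 42 mm below the origin; tip flat, 7 mm wide, bevelled over 2.5 mm. Its ring is open, leaning back to -x; it shuts over the head's top to +x. 100 to 170 g.
- pin_head (a point): Centre of the top of the linch pin's head, 32 mm above its origin; axes as the pin. The head is a block 18 (x) x 16 (y) x 32 mm (z). Grip it across y by its upper half (17 to 32 mm above the shoulder), clear of the ring's legs, which leave the head 8 mm above the shoulder.
- ring (a joint): Angle of the sprung ring about the pin's y axis, pivot 8 mm above the shoulder: 0 = fully open (25 deg above level, to -x), 1.13 = straight up, 2.70 = level to +x, 4.1 = shut, against the shaft's lower end. Over-centre spring: it springs back open below 2.27 and snaps shut by itself above it. Pushing it takes 3 to 8 N at the bow; the snap takes 0.3 s.
- ring_bow (a point): Middle of the ring's bow, 42 mm from the pivot axis. The ring is of 4 mm wire, 44 mm mean diameter. Open, the bow is 38 mm behind the pin's axis (-x of the pin) and 26 mm above the shoulder; standing up it is 50 mm above the shoulder, 18 mm above the head's top.
- film_stand: Stand fixed to the bench: two grey cheek plates, 6 mm thick, 80 mm wide, rounded tops 150 mm high, carry a 24 mm square steel bar (spindle) with two film rolls. Origin on the bench below the outer face of the cheek at the bar's free end; +y runs along the bar, outwards. The bar's top is 142 mm high. Rolls: tops at most 180 mm high, at least 80 mm behind that face.
- cheek_top (a point): Point at that cheek's outer face, level with the bar's top, on its centre line; axes as film_stand. The pin's vertical hole (11 mm diameter, right through, 1.5 mm bevel at the mouth) is on the centre line, 18 to 38 mm out (+y): the bar floats endwise, is held by 18 N of friction, and must be read by eye or feel. The bar ends 14 mm past the hole's axis.
- bar_mid (a point): Middle of the hole's possible range: 28 mm out (+y) from cheek_top, on the bar's top and centre line, fixed to the stand; axes as film_stand, z up. The pin goes in with its x axis along this +y (ring leaning back over the cheek), shoulder on the bar's top; 18 mm of shaft then shows below the bar. It can turn in the hole. The ring clears the bar only when the pin is home.
- pin_block: Wooden block 56 x 210 x 55 mm, fixed; origin at the centre of its underside. Three blind holes, 12.5 mm diameter, 50 mm deep, at y = -70, 0, +70 mm; the linch pin stands in one, other pins in the others.
- clevis_pin: Plain pin with a flat round head 20 mm across and 8 mm high, in the pin block; to be left alone. Origin at the head's underside.
- tee_pin: Pin with a T bar 50 mm long, 26 mm high, in the pin block; to be left alone. Origin at the head's underside.
- screwdriver: Loose screwdriver lying on the bench, 190 mm long; to be left alone. Origin under its middle.
- tumbler: Clear tumbler 72 mm wide, 85 mm high; to be left alone.
- tape_roll: Roll of tape lying flat, 96 mm across, 24 mm high; to be left alone.
- core_plug: Black core plug 84 mm across, 32 mm high; to be left alone.
- marker: Marker pen 125 mm long, lying; to be left alone.
- glue_jar: Jar 60 mm wide, 75 mm high; to be left alone.

How it is judged:
By the outcome, as a careful person would: the job done as asked, in the order asked, and still so for the second after the job is handed in, with the robot touching nothing.
It also fails if it takes over 69 s, if anything falls off the work surface, if the arm or the gripper's body presses on something with over 40 N, if the wrist force passes 120 N, or if a joint passes its speed limit or range.

ROBOT

A 6-joint arm with a two-finger parallel gripper is mounted at the origin on the work surface. World frame = base frame: x ahead of the robot, y to its left, z up, the work surface at z = 0. Lengths are in mm, angles in rad, forces in N, time in s.
With the tool pointing down it reaches from about 300 to 850 mm from the base axis. Payload 5.4 kg.
Tool frame: the origin (TCP) lies between the finger pads; the fingertips stand manip.tip_reach ahead of it and the grasp point (between the pads) lies 5 mm behind it (manip.tip_reach is the distance from the TCP to the fingertips, in mm); z points along the fingers, y is the line along which they close (so a half turn about z gives the same grasp; the last joint's range is limited). The gripper opens to 85 mm and grips with 20 to 120 N. Pads are 22 mm wide; open, the fingers measure 114 mm over their backs; the gripper's body (76 mm by 85 mm) begins 54 mm behind the grasp point. The pads swing forward as they close: fully open they stand 13 mm farther back than shut.
Start: joints at [-1.415, 0.158, 1.597, -0, 1.386, -0.21], TCP at [205.651, -536.949, 245.299] pointing down, gripper open.
Joint ranges: [-2.91, 2.91], [-0.94, 2.29], [0.18, 2.7], [-1.29, 4.43], [0.17, 2.64], [-3, 3]. Speed limits (rad/s): [2.57, 2.57, 3.14, 3.14, 3.14, 3.14].

INTERFACE

Orientations are given as a rotation vector (axis times angle).
In Python, from bench import sensors, optics, ticket, manip gives the robot as it stands.
- The arm moves only by the tool servo_tool, never from a script. Its argument "deltas" is a list of rows, each an object with "xyz": the shift along the tool's x, y, z in mm, a list of three; "roll": the turn about the tool's z in degrees. In form: [{"xyz": [dx, dy, dz], "roll": roll}, ...]. A call has 1 to 20 rows; each row shifts and turns the commanded pose from where the row before left it, along the tool's axes as they then stand; what a row does not reach is not made up. A row lasts 1/10 s, in which the tool goes at most 50 mm and 8.59 degrees, less where a joint would pass 70% of its speed; a pose out of reach is approached as far as the arm can. A call with a gripper value outside its range is refused whole. "fingers" is the finger opening in mm, from 0 to 85.4, set as the call begins (left out, the last holds). The fingers move at their own pace and stop on an object; "force" is the grip in N (left out, the last holds). Time passes only in rows, so rows that do not move let the fingers close. It gives the time, the measured TCP pose, the force, the opening and the grip force at its end, in the units of the state.
- sensors.get_obs(): the state, without advancing time (a new reading comes with each control period).
- optics.get_image(name): name is "side" or "top"; returns a dict with "color" (420x560x3 uint8, blue, green, red), "fovy" (degrees; the focal length in pixels is half the picture's height over the tangent of half this angle, whatever the lens; pixels are square), "cx", "cy" (the principal point, pixels), "extrinsics" (4x4, takes a point from camera to world coordinates). Camera axes: x right, y down, z forward; pixel columns grow to the right and rows downward; lengths in mm; the calibration is good to about 2 mm. A picture is of the moment at which its call begins. There is no depth.
- ticket.finish_job(): hands the job in; it is judged then, once.
The state is a dict: "time_s": time; "qpos": joint angles; "dq": joint speeds; "joint_torque": joint torques, N m; "position": TCP position; "ee_rot": TCP orientation; "force": force on the tool from outside, world axes, zero at the start; "ft_torque": the same for the moment, N m; "width": finger opening in mm; "finger_force": force on a finger pad.
Only numpy, scipy, OpenCV 4.12 (cv2) and the standard library are available. Lean on these libraries where they do the work, as an engineer would, in place of code of your own. Each camera call takes 0.05 s, during which the arm holds its last target. There are 200 camera calls.

## Working session

There is one attempt and no reset: what is moved stays moved. The work goes in short steps, Python scripts to look and compute and a tool call to move; the robot and the scene stay as the last step left them, time stands still between calls to the robot, and variables do not carry over. Pictures are saved under pics/ and viewed, at most 10 in all, crops included, and the job is handed in when it is done.

Besides the shell and the picture viewer there is one more tool, called after "Emit:" as name([rows], argument=value, ...), one row to a line, values as JSON. servo_tool: Moves the arm, as the interface text tells. Its arguments: {"type":"object","properties":{"deltas":{"type":"array","items":{"type":"object","properties":{"xyz":{"type":"array","items":{"type":"number"}},"roll":{"type":"number"}}}},"fingers":{"type":"number"},"force":{"type":"number"}},"required":["deltas"]}

```bash
mkdir -p pics
cat > h.py <<'E'
import numpy as np, cv2
from bench import sensors, optics, ticket, manip
def cam(n):
    d=optics.get_image(n); np.savez(''+n+'.npz',E=d['extrinsics'],p=[d['fovy'],d['cx'],d['cy']]); return d
def par(n):
    z=np.load(''+n+'.npz'); f=210/np.tan(np.radians(z['p'][0])/2); return z['E'],f,z['p'][1],z['p'][2]
def ray(n,u,v):
    E,f,cx,cy=par(n); d=E[:3,:3]@np.array([(u-cx)/f,(v-cy)/f,1]); return E[:3,3],d
def onz(n,u,v,z):
    o,d=ray(n,u,v); return o+d*(z-o[2])/d[2]
def pix(n,P):
    E,f,cx,cy=par(n); q=E[:3,:3].T@(np.array(P)-E[:3,3]); return q[:2]/q[2]*f+[cx,cy]
E
python3 - <<'E'
from h import *
for n in('side','top'):
    d=cam(n); cv2.imwrite(f'pics/{n}0.png',d['color']); print(n,d['fovy'],d['cx'],d['cy'],np.round(d['extrinsics'],3).tolist())
print(sensors.get_obs(), manip.tip_reach)
E
```

```text
side 55.031477643331016 283.52071221740994 209.9596069840537 [[-0.91, -0.222, 0.351, 211.058], [-0.415, 0.527, -0.742, 808.409], [-0.02, -0.82, -0.572, 653.08], [0.0, 0.0, 0.0, 1.0]]
top 51.09727864963928 282.6841351837053 209.0559164607413 [[0.016, -0.997, 0.078, 464.44], [-1.0, -0.016, -0.006, 107.519], [0.007, -0.078, -0.997, 1060.373], [0.0, 0.0, 0.0, 1.0]]
{'time_s': 0.1, 'qpos': array([-1.41506177e+00,  1.58997869e-01,  1.59813963e+00,  3.11961768e-06,
        1.38621553e+00, -2.10092718e-01]), 'dq': array([ 0.0002607 , -0.00155592, -0.00127023,  0.00022337,  0.00196892,
       -0.00095525]), 'joint_torque': array([-6.29355472e-04, -3.96989071e+01, -3.32338536e+01, -2.50739367e-04,
        4.17513555e-03,  2.93469475e-05]), 'position': array([ 205.59021723, -536.4160202 ,  244.39200183]), 'ee_rot': array([-3.08745414e+00, -5.71120216e-01, -7.99157478e-05]), 'force': array([-0.81769196, -0.55938656,  0.14785624]), 'ft_torque': array([ 0.00863509, -0.00149193,  0.0405244 ]), 'finger_force': 0.0, 'width': 85.47975746833734} 14.0
```

View pics/side0.png

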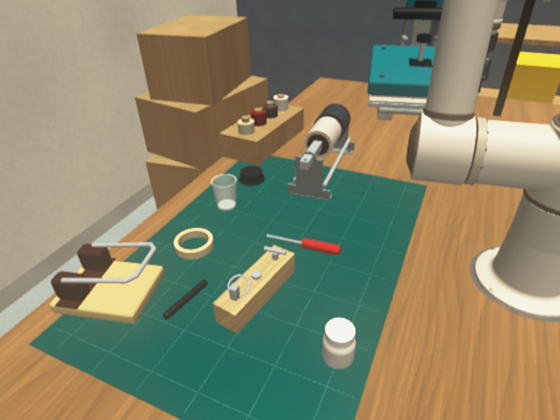

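View pics/top0.png

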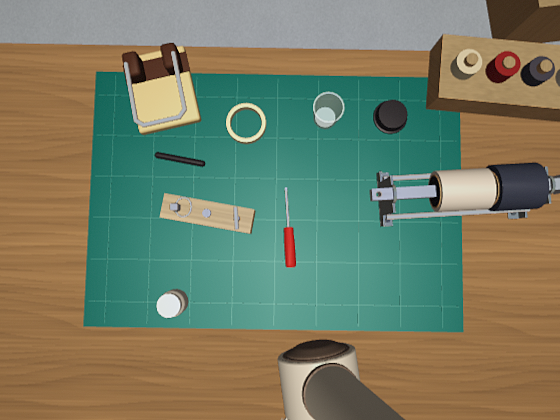

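The linch pin stands in the block's far-left hole, around (175,208) in the top view. The stand's bar end is near (372,194) in top and (305,160) in side. Next I'll enlarge those areas.

Run:
```python
import cv2,numpy as np
t=cv2.imread('pics/top0.png');s=cv2.imread('pics/side0.png')
def c(im,u,v,w,h,k=8): return cv2.resize(im[v:v+h,u:u+w],None,fx=k,fy=k,interpolation=cv2.INTER_CUBIC)
# 4 tiles 400x300
cv2.imwrite('pics/m0.png',np.vstack([np.hstack([c(t,158,186,50,37),c(t,362,172,50,37)]),np.hstack([c(s,215,268,50,37),c(s,285,140,50,37)])]))
cv2.imwrite('pics/m1.png',np.vstack([np.hstack([c(t,155,180,100,75,4),c(t,362,155,100,75,4)]),np.hstack([c(s,205,240,100,75,4),c(s,280,130,100,75,4)])]))
```

```text
(no output)
```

View pics/m0.png

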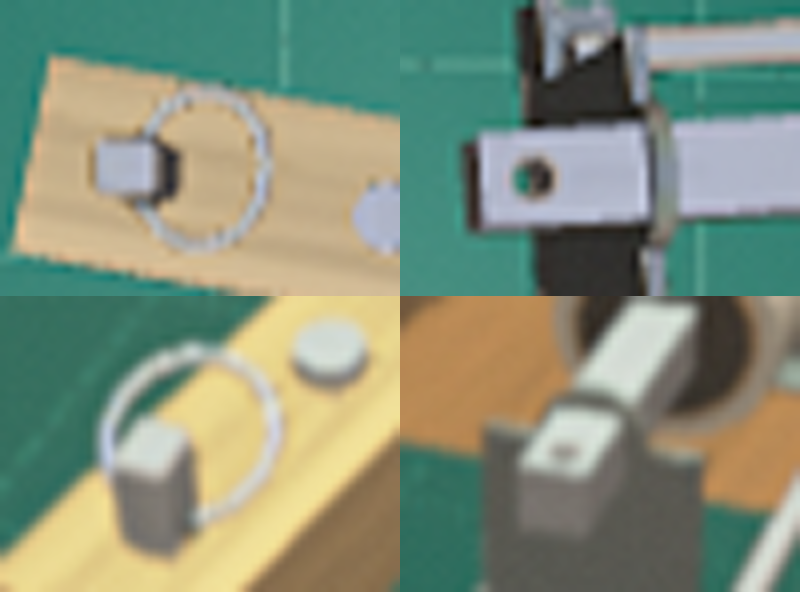

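View pics/m1.png

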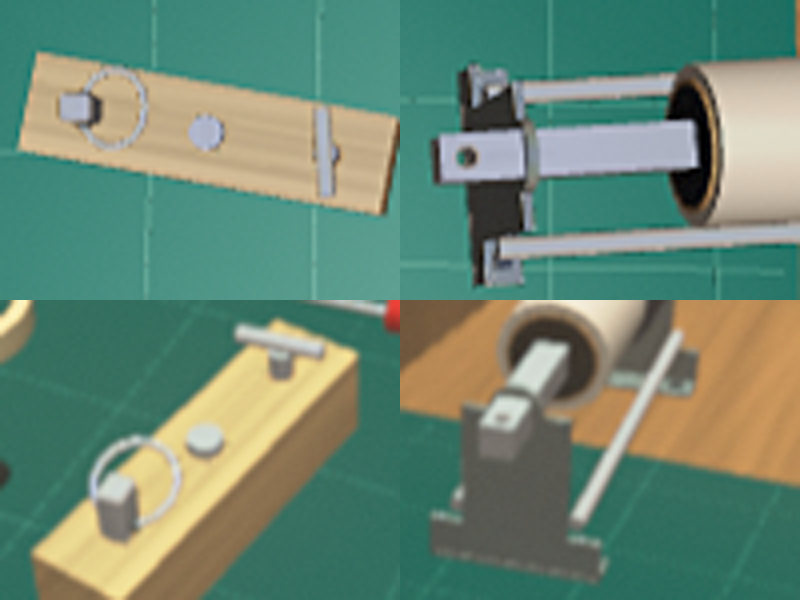

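Run:
```python
from h import *
def tri(a,b):
    A=[];B=[]
    for n,(u,v) in(('top',a),('side',b)):
        o,d=ray(n,u,v); d=d/np.linalg.norm(d); M=np.eye(3)-np.outer(d,d); A.append(M);B.append(M@o)
    P=np.linalg.lstsq(np.vstack(A),np.hstack(B),rcond=None)[0]; return P,pix('top',P)-a,pix('side',P)-b
print('head',tri((173.4,206.3),(233.7,286.4)), onz('top',173.4,206.3,87))
print('hole',tri((378.2,193.9),(305.2,158.9)), onz('top',378.2,193.9,142),onz('side',305.2,158.9,142),onz('side',233.7,286.4,87))
m=lambda x,y,u0,v0,k:(u0+(x+.5)/k-.5,v0+(y+.5)/k-.5)
def g(x,y,z,a=(158,186,8)): return onz('top',*m(x,y,*a),z)[:2]
def ang(p,q): d=p-q; return np.degrees(np.arctan2(d[1],d[0]))
# ring bow far point & ring width ends
print('bow',g(265,170,81), 'ringends',g(205,88,71),g(200,248,71))
print('headedges',ang(g(97,140,87),g(160,140,87)),ang(g(95,190,87),g(157,195,87)),ang(g(157,195,87),g(160,140,87)))
# bar edges
b=(362,172,8)
B=lambda x,y:g(x-400,y,142,b)
print('bar',B(480,135),B(480,230),B(645,122),B(650,215),ang(B(480,135),B(645,122)),ang(B(480,230),B(650,215)))
c=(362,155,4)
C=lambda x,y:g(x-400,y,142,c)
print('bar long',ang(C(441,136),C(694,121)),ang(C(441,184),C(696,167)))
c=(155,180,4)
D=lambda x,y:g(x,y,55,c)
print('block',ang(D(37,52),D(397,118)),ang(D(18,148),D(383,213)), D(37,52),D(18,148),D(397,118),D(383,213))
```

```text
head (array([542.3151804 , 344.63993839,  83.36313465]), array([0.12054033, 0.25325902]), array([-0.31865755, -0.03173077])) [542.58475537 344.04391959  87.        ]
hole (array([571.44068301, -99.23818694, 140.44492932]), array([0.0141439 , 0.03805182]), array([-0.03158048, -0.00122214])) [571.33992259 -98.85895403 142.        ] [570.26600375 -96.51069702 142.        ] [539.58896226 347.42797889  87.        ]
bow [542.5427999  306.92568794] ringends [566.30311137 326.62399993] [521.01931321 326.52878479]
headedges 90.93169492781368 86.29969443832144 178.84928513117464
bar [582.69131446 -84.86274325] [557.54342232 -84.85876064] [ 586.86149613 -128.42546198] [ 562.23903128 -129.64923989] 95.46816058906363 95.98474089176726
bar long 94.35283614862742 94.75525958619322
block 80.50996110657539 80.82139556239622 [576.31559996 374.75986582] [520.93315091 383.58503075] [541.63883914 167.31817203] [487.09795773 174.18481451]
```

Emit:
servo_tool([
  {"xyz": [0,0,0],"roll": -7.67},
  {"xyz": [0,0,0],"roll": -7.67},
  {"xyz": [0,0,0],"roll": -7.67},
  {"xyz": [0,0,0],"roll": -7.67},
  {"xyz": [0,0,0],"roll": -7.67},
  {"xyz": [0,0,0],"roll": -7.67},
  {"xyz": [0,0,0],"roll": -7.67},
  {"xyz": [0,0,0],"roll": -7.67},
  {"xyz": [0,0,0],"roll": -7.67},
], fingers=60, force=80)

```text
time_s: 1.0
position: [205.6, -536.6, 244.7]
ee_rot: [-2.215, -2.227, -0.001]
force: [-0.1, -0.6, -0.8]
width: 60.3
finger_force: 0.0
```

Emit:
servo_tool([
  {"xyz": [44,17,0]},
  {"xyz": [44,17,0]},
  {"xyz": [44,17,0]},
  {"xyz": [44,17,0]},
  {"xyz": [44,17,0]},
  {"xyz": [44,17,0]},
  {"xyz": [44,17,0]},
  {"xyz": [44,17,0]},
  {"xyz": [44,17,0]},
  {"xyz": [44,17,0]},
  {"xyz": [44,17,0]},
  {"xyz": [44,17,0]},
  {"xyz": [44,17,0]},
  {"xyz": [44,17,0]},
  {"xyz": [44,17,0]},
  {"xyz": [44,17,0]},
  {"xyz": [44,17,0]},
  {"xyz": [44,17,0]},
  {"xyz": [44,17,0]},
  {"xyz": [0,0,0]},
])

```text
schema error: expected keys xyz, roll
```

Emit:
servo_tool([
  {"xyz": [44,17,0],"roll": 0},
  {"xyz": [44,17,0],"roll": 0},
  {"xyz": [44,17,0],"roll": 0},
  {"xyz": [44,17,0],"roll": 0},
  {"xyz": [44,17,0],"roll": 0},
  {"xyz": [44,17,0],"roll": 0},
  {"xyz": [44,17,0],"roll": 0},
  {"xyz": [44,17,0],"roll": 0},
  {"xyz": [44,17,0],"roll": 0},
  {"xyz": [44,17,0],"roll": 0},
  {"xyz": [44,17,0],"roll": 0},
  {"xyz": [44,17,0],"roll": 0},
  {"xyz": [44,17,0],"roll": 0},
  {"xyz": [44,17,0],"roll": 0},
  {"xyz": [44,17,0],"roll": 0},
  {"xyz": [44,17,0],"roll": 0},
  {"xyz": [44,17,0],"roll": 0},
  {"xyz": [44,17,0],"roll": 0},
  {"xyz": [44,17,0],"roll": 0},
  {"xyz": [0,0,0],"roll": 0},
])

```text
time_s: 3.0
position: [528.8, 303.2, 243.1]
ee_rot: [-2.215, -2.225, 0.002]
force: [-1.0, -0.7, -0.4]
width: 60.1
finger_force: 0.0
```

Emit:
servo_tool([
  {"xyz": [21,6.5,0],"roll": 0},
  {"xyz": [20,6.5,0],"roll": 0},
  {"xyz": [0,0,30],"roll": 0},
  {"xyz": [0,0,30],"roll": 0},
  {"xyz": [0,0,30],"roll": 0},
  {"xyz": [0,0,20],"roll": 0},
  {"xyz": [0,0,15],"roll": 0},
  {"xyz": [0,0,0],"roll": 0},
  {"xyz": [0,0,0],"roll": 0},
])

```text
time_s: 3.9
position: [542.2, 339.9, 121.0]
ee_rot: [2.222, 2.221, 0.001]
force: [0.3, 0.0, 0.1]
width: 59.8
finger_force: 0.0
```

Run:
```python
from h import *
p=sensors.get_obs()['position'];print(p)
im=cam('side')['color']; cv2.imwrite('pics/s1.png',cv2.resize(im[200:320,170:330],None,fx=5,fy=5,interpolation=cv2.INTER_CUBIC));
```

```text
[542.1758428  339.90090511 120.98196603]
```

View pics/s1.png

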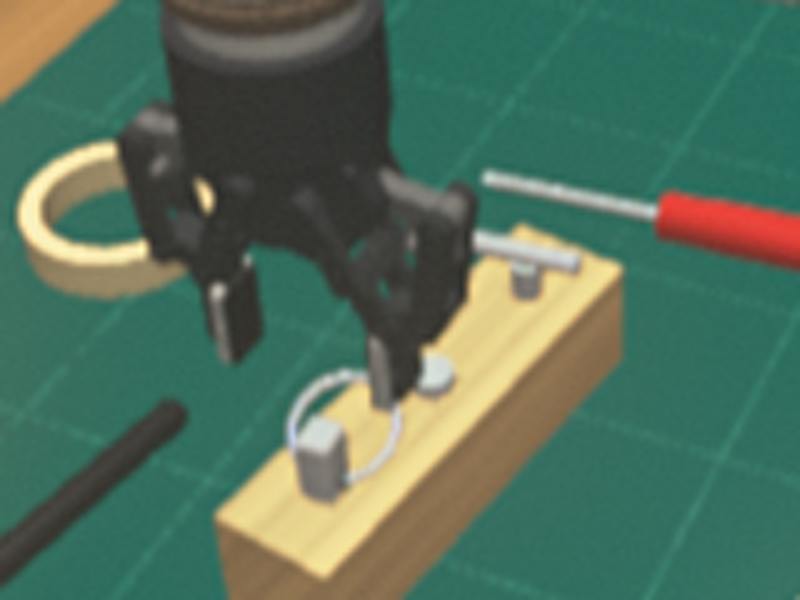

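The head is near (323,455) in the crop. The fingertips straddle it from above and sit a few mm short along y. I'll correct for that, descend and grip.

Emit:
servo_tool([
  {"xyz": [4.5,0.3,0],"roll": 0},
  {"xyz": [0,0,18],"roll": 0},
  {"xyz": [0,0,18],"roll": 0},
  {"xyz": [0,0,0],"roll": 0},
  {"xyz": [0,0,0],"roll": 0},
])

```text
time_s: 4.45
position: [542.5, 344.9, 85.2]
ee_rot: [2.221, 2.221, 0.001]
force: [0.6, -0.3, -0.2]
width: 60.1
finger_force: 0.0
```

Emit:
servo_tool([
  {"xyz": [0,0,0],"roll": 0},
  {"xyz": [0,0,0],"roll": 0},
  {"xyz": [0,0,0],"roll": 0},
  {"xyz": [0,0,0],"roll": 0},
  {"xyz": [0,0,0],"roll": 0},
  {"xyz": [0,0,0],"roll": 0},
  {"xyz": [0,0,0],"roll": 0},
  {"xyz": [0,0,0],"roll": 0},
], fingers=10, force=80)

```text
time_s: 5.25
position: [542.7, 344.8, 85.4]
ee_rot: [2.221, 2.221, 0.002]
force: [-1.6, 0.0, 6.0]
width: 13.7
finger_force: 78.9
```

Emit:
servo_tool([
  {"xyz": [0,0,-10],"roll": 0},
  {"xyz": [0,0,-20],"roll": 0},
  {"xyz": [0,0,-30],"roll": 0},
  {"xyz": [0,0,-40],"roll": 0},
  {"xyz": [0,0,-40],"roll": 0},
  {"xyz": [0,0,-20],"roll": 0},
  {"xyz": [0,0,0],"roll": 0},
])

```text
time_s: 5.95
position: [543.9, 345.2, 248.9]
ee_rot: [2.219, 2.219, 0.011]
force: [0.4, -0.3, -1.4]
width: 14.0
finger_force: 78.7
```

Run:
```python
from h import *
p=sensors.get_obs();print(p['position'],p['width'],p['force'])
im=cam('side')['color']; cv2.imwrite('pics/s2.png',cv2.resize(im[150:300,170:330],None,fx=4,fy=4,interpolation=cv2.INTER_CUBIC));
```

```text
[543.92095364 345.16936714 248.85223401] 14.010187108068742 [ 0.36829468 -0.31466726 -1.43139348]
```

View pics/s2.png

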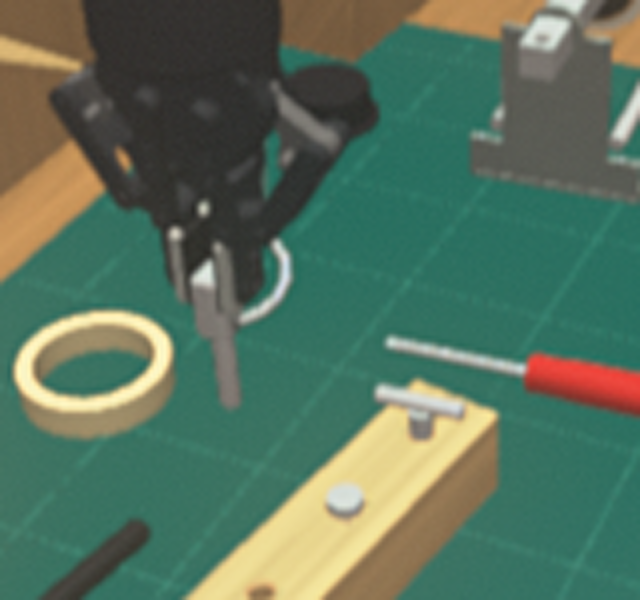

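Pin is gripped upright with the ring open behind it; its tip is at (231,405) in the crop. I'll carry it to the hole.

Emit:
servo_tool([
  {"xyz": [-15,2,0],"roll": 0},
  {"xyz": [-30,2,0],"roll": 0},
  {"xyz": [-34,2,0],"roll": 0},
  {"xyz": [-34,2,0],"roll": 0},
  {"xyz": [-34,2,0],"roll": 0},
  {"xyz": [-34,2,0],"roll": 0},
  {"xyz": [-34,2,0],"roll": 0},
  {"xyz": [-34,2,0],"roll": 0},
  {"xyz": [-34,2,0],"roll": 0},
  {"xyz": [-34,2,0],"roll": 0},
  {"xyz": [-34,2,0],"roll": 0},
  {"xyz": [-34,2,0],"roll": 0},
  {"xyz": [-34,2,0],"roll": 0},
  {"xyz": [-20,1,0],"roll": 0},
  {"xyz": [-5,0,0],"roll": 0},
  {"xyz": [0,0,5],"roll": -2.3},
  {"xyz": [0,0,5],"roll": -2.3},
  {"xyz": [0,0,0],"roll": 0},
  {"xyz": [0,0,0],"roll": 0},
])

```text
time_s: 7.9
position: [568.2, -98.9, 233.1]
ee_rot: [-2.13, -2.306, 0.001]
force: [-1.0, -0.1, -1.6]
width: 13.9
finger_force: 78.7
```

Run:
```python
from h import *
p=sensors.get_obs();print(p['position'],p['ee_rot'],p['force'])
P=p['position']
s=cam('side')['color']; t=cam('top')['color']
print('pred tip',pix('side',P-[0,0,73]),'hole',pix('side',[571.3,-98.9,142]),'top tcp',pix('top',P))
c=lambda im,u,v:cv2.resize(im[v:v+60,u:u+40],None,fx=10,fy=10,interpolation=cv2.INTER_CUBIC)
cv2.imwrite('pics/m2.png',np.hstack([c(s,285,120),c(t,360,165)]))
```

```text
[568.24902115 -98.92577829 233.14943873] [-2.12975155e+00 -2.30642344e+00  1.25835001e-03] [-0.96540194 -0.05774418 -1.62970465]
pred tip [306.31069943 152.59724816] hole [305.17607862 158.44954788] top tcp [389.0024907  190.13939064]
```

View pics/m2.png

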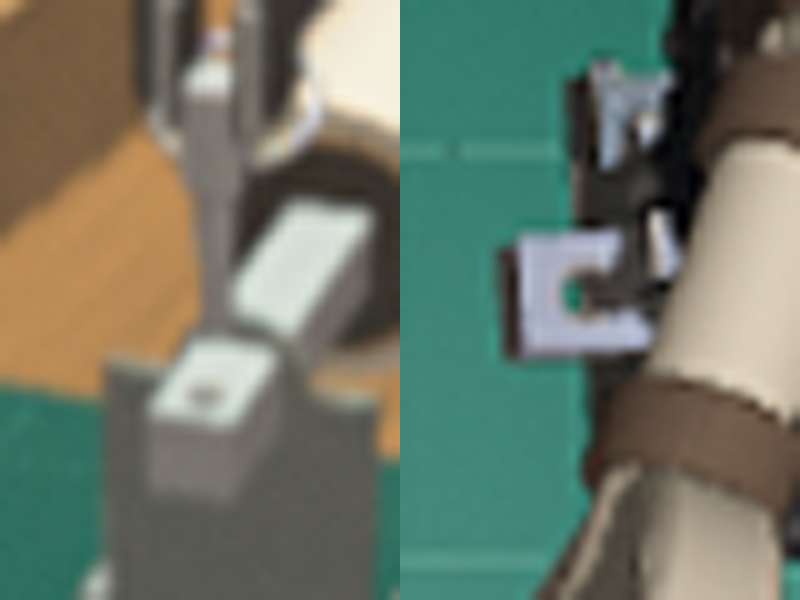

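In the side crop the pin tip at (220,330) agrees with the prediction. The hole is at (207,393). I'll shift about 3 mm in x and 1 mm in y, then feel downwards.

Emit:
servo_tool([
  {"xyz": [0.7,2.9,0],"roll": 0},
  {"xyz": [0,0,5],"roll": 0},
  {"xyz": [0,0,5],"roll": 0},
  {"xyz": [0,0,4],"roll": 0},
  {"xyz": [0,0,0],"roll": 0},
  {"xyz": [0,0,0],"roll": 0},
  {"xyz": [0,0,0],"roll": 0},
])

```text
time_s: 8.7
position: [572.0, -98.7, 220.5]
ee_rot: [2.131, 2.308, 0.0]
force: [-0.2, -0.3, -1.9]
width: 14.0
finger_force: 78.7
```

Emit:
servo_tool([
  {"xyz": [0,0,0.5],"roll": 0},
  {"xyz": [0,0,0.5],"roll": 0},
  {"xyz": [0,0,0.5],"roll": 0},
  {"xyz": [0,0,0.5],"roll": 0},
  {"xyz": [0,0,0.5],"roll": 0},
  {"xyz": [0,0,0],"roll": 0},
])

```text
time_s: 9.3
position: [571.8, -98.6, 217.7]
ee_rot: [-2.131, -2.308, 0.0]
force: [-0.9, 0.0, -1.5]
width: 13.9
finger_force: 78.7
```

Emit:
servo_tool([
  {"xyz": [0,0,0.5],"roll": 0},
  {"xyz": [0,0,0.5],"roll": 0},
  {"xyz": [0,0,0],"roll": 0},
])

```text
time_s: 9.6
position: [571.8, -98.6, 216.7]
ee_rot: [-2.131, -2.309, 0.0]
force: [-0.2, -0.5, -1.9]
width: 13.8
finger_force: 78.7
```

Emit:
servo_tool([
  {"xyz": [0.3,-0.5,0],"roll": 0},
  {"xyz": [0,0,0.5],"roll": 0},
  {"xyz": [0,0,0.5],"roll": 0},
  {"xyz": [0,0,0],"roll": 0},
])

```text
time_s: 10.0
position: [571.3, -98.3, 215.7]
ee_rot: [-2.131, -2.308, 0.0]
force: [-1.3, 0.5, -1.6]
width: 14.4
finger_force: 78.7
```

Emit:
servo_tool([
  {"xyz": [0,0,0.5],"roll": 0},
  {"xyz": [0,0,0],"roll": 0},
])

```text
time_s: 10.2
position: [571.3, -98.3, 215.2]
ee_rot: [-2.131, -2.308, 0.0]
force: [-0.1, -0.1, -2.5]
width: 13.8
finger_force: 78.7
```

Emit:
servo_tool([
  {"xyz": [0,0,0.5],"roll": 0},
  {"xyz": [0,0,0],"roll": 0},
])

```text
time_s: 10.4
position: [571.3, -98.3, 214.7]
ee_rot: [-2.131, -2.309, 0.0]
force: [-0.1, 0.1, -2.3]
width: 13.9
finger_force: 78.7
```

Emit:
servo_tool([
  {"xyz": [0,0,0.5],"roll": 0},
  {"xyz": [0,0,0],"roll": 0},
])

```text
time_s: 10.6
position: [571.3, -98.3, 214.2]
ee_rot: [-2.131, -2.309, 0.0]
force: [-0.5, 0.2, -1.4]
width: 14.4
finger_force: 78.7
```

Emit:
servo_tool([
  {"xyz": [0,0,0.5],"roll": 0},
  {"xyz": [0,0,0.5],"roll": 0},
  {"xyz": [0,0,0],"roll": 0},
])

```text
time_s: 10.9
position: [571.3, -98.3, 213.2]
ee_rot: [-2.131, -2.309, 0.0]
force: [-0.2, 0.0, -1.4]
width: 13.5
finger_force: 78.7
```

Emit:
servo_tool([
  {"xyz": [0,0,0.5],"roll": 0},
  {"xyz": [0,0,0.5],"roll": 0},
  {"xyz": [0,0,0],"roll": 0},
])

```text
time_s: 11.2
position: [571.3, -98.3, 212.2]
ee_rot: [-2.131, -2.308, 0.0]
force: [0.8, 0.3, -1.7]
width: 13.6
finger_force: 78.7
```

Emit:
servo_tool([
  {"xyz": [0,0,0.5],"roll": 0},
  {"xyz": [0,0,0.5],"roll": 0},
  {"xyz": [0,0,0],"roll": 0},
])

```text
time_s: 11.5
position: [571.3, -98.3, 211.2]
ee_rot: [-2.131, -2.308, 0.0]
force: [0.1, 0.2, -2.5]
width: 13.9
finger_force: 78.7
```

Emit:
servo_tool([
  {"xyz": [0,0,1],"roll": 0},
  {"xyz": [0,0,1],"roll": 0},
  {"xyz": [0,0,0],"roll": 0},
])

```text
time_s: 11.8
position: [571.2, -98.3, 209.0]
ee_rot: [-2.13, -2.308, 0.0]
force: [-0.4, -0.3, -1.5]
width: 14.1
finger_force: 78.6
```

Emit:
servo_tool([
  {"xyz": [0,0,1],"roll": 0},
  {"xyz": [0,0,1],"roll": 0},
  {"xyz": [0,0,0],"roll": 0},
])

```text
time_s: 12.1
position: [571.3, -98.3, 207.1]
ee_rot: [-2.131, -2.308, 0.0]
force: [0.0, -0.1, -1.5]
width: 13.7
finger_force: 78.7
```

Emit:
servo_tool([
  {"xyz": [0,0,1],"roll": 0},
  {"xyz": [0,0,1],"roll": 0},
  {"xyz": [0,0,1],"roll": 0},
  {"xyz": [0,0,0],"roll": 0},
])

```text
time_s: 12.5
position: [571.3, -98.3, 204.1]
ee_rot: [-2.131, -2.308, 0.0]
force: [-0.4, 0.2, -0.6]
width: 13.8
finger_force: 78.7
```

Emit:
servo_tool([
  {"xyz": [0,0,1],"roll": 0},
  {"xyz": [0,0,1],"roll": 0},
  {"xyz": [0,0,1.5],"roll": 0},
  {"xyz": [0,0,1.5],"roll": 0},
  {"xyz": [0,0,1.5],"roll": 0},
  {"xyz": [0,0,1.5],"roll": 0},
  {"xyz": [0,0,0],"roll": 0},
])

```text
time_s: 13.2
position: [571.2, -98.3, 195.9]
ee_rot: [-2.13, -2.308, 0.0]
force: [0.6, -0.9, -2.0]
width: 13.8
finger_force: 78.7
```

Emit:
servo_tool([
  {"xyz": [0,0,1.5],"roll": 0},
  {"xyz": [0,0,1.5],"roll": 0},
  {"xyz": [0,0,1.5],"roll": 0},
  {"xyz": [0,0,1.5],"roll": 0},
  {"xyz": [0,0,1.5],"roll": 0},
  {"xyz": [0,0,1.5],"roll": 0},
  {"xyz": [0,0,0],"roll": 0},
])

```text
time_s: 13.9
position: [571.2, -98.3, 187.0]
ee_rot: [-2.13, -2.308, 0.0]
force: [0.1, -0.3, -1.9]
width: 13.7
finger_force: 78.6
```

Emit:
servo_tool([
  {"xyz": [0,0,1.5],"roll": 0},
  {"xyz": [0,0,1.5],"roll": 0},
  {"xyz": [0,0,1.5],"roll": 0},
  {"xyz": [0,0,1.5],"roll": 0},
  {"xyz": [0,0,1.5],"roll": 0},
  {"xyz": [0,0,0.5],"roll": 0},
  {"xyz": [0,0,0],"roll": 0},
])

```text
time_s: 14.6
position: [571.2, -98.3, 179.1]
ee_rot: [-2.131, -2.308, 0.0]
force: [-0.5, -1.2, -2.0]
width: 13.9
finger_force: 78.6
```

Emit:
servo_tool([
  {"xyz": [0,0,1],"roll": 0},
  {"xyz": [0,0,1],"roll": 0},
  {"xyz": [0,0,1],"roll": 0},
  {"xyz": [0,0,0.5],"roll": 0},
  {"xyz": [0,0,0],"roll": 0},
])

```text
time_s: 15.1
position: [571.3, -98.4, 175.7]
ee_rot: [-2.131, -2.308, 0.0]
force: [-1.1, -1.4, -1.1]
width: 13.9
finger_force: 78.8
```

Emit:
servo_tool([
  {"xyz": [0,0,0.5],"roll": 0},
  {"xyz": [0,0,0.5],"roll": 0},
  {"xyz": [0,0,0],"roll": 0},
])

```text
time_s: 15.4
position: [571.3, -98.4, 174.8]
ee_rot: [-2.131, -2.309, 0.0]
force: [-2.1, -1.5, 0.8]
width: 14.1
finger_force: 78.9
```

Emit:
servo_tool([
  {"xyz": [0,0,0.5],"roll": 0},
  {"xyz": [0,0,0],"roll": 0},
])

```text
time_s: 15.6
position: [571.3, -98.4, 174.3]
ee_rot: [-2.131, -2.309, 0.0]
force: [-2.1, -2.1, -0.3]
width: 14.0
finger_force: 78.9
```

Emit:
servo_tool([
  {"xyz": [0,0,0.5],"roll": 0},
  {"xyz": [0,0,0],"roll": 0},
])

```text
time_s: 15.8
position: [571.3, -98.4, 173.7]
ee_rot: [-2.131, -2.309, 0.0]
force: [-2.0, -1.8, 0.7]
width: 13.7
finger_force: 78.9
```

Emit:
servo_tool([
  {"xyz": [0,0,0.4],"roll": 0},
  {"xyz": [0,0,0],"roll": 0},
])

```text
time_s: 16.0
position: [571.3, -98.4, 173.4]
ee_rot: [-2.131, -2.309, 0.0]
force: [-2.2, -2.0, 1.6]
width: 13.9
finger_force: 78.9
```

Emit:
servo_tool([
  {"xyz": [0,0,0.4],"roll": 0},
  {"xyz": [0,0,0],"roll": 0},
])

```text
time_s: 16.2
position: [571.3, -98.4, 173.0]
ee_rot: [-2.131, -2.309, 0.0]
force: [-3.2, -1.5, 0.5]
width: 13.9
finger_force: 79.0
```

Emit:
servo_tool([
  {"xyz": [0,0,0.3],"roll": 0},
  {"xyz": [0,0,0],"roll": 0},
])

```text
time_s: 16.4
position: [571.3, -98.4, 172.7]
ee_rot: [-2.131, -2.309, 0.0]
force: [-2.6, -2.6, 0.8]
width: 14.0
finger_force: 79.0
```

Emit:
servo_tool([
  {"xyz": [0,0,0.4],"roll": 0},
  {"xyz": [0,0,0],"roll": 0},
])

```text
time_s: 16.6
position: [571.3, -98.4, 172.5]
ee_rot: [2.131, 2.309, -0.0]
force: [-4.3, -1.4, 2.7]
width: 14.0
finger_force: 79.2
```

Emit:
servo_tool([
  {"xyz": [0,0,0.3],"roll": 0},
  {"xyz": [0,0,0],"roll": 0},
])

```text
time_s: 16.8
position: [571.4, -98.4, 172.5]
ee_rot: [2.131, 2.309, -0.0]
force: [-5.9, -2.3, 5.1]
width: 13.9
finger_force: 79.4
```

Emit:
servo_tool([
  {"xyz": [0,0,0.3],"roll": 0},
  {"xyz": [0,0,0],"roll": 0},
])

```text
time_s: 17.0
position: [571.4, -98.4, 172.5]
ee_rot: [2.131, 2.309, -0.0]
force: [-5.9, -2.3, 6.0]
width: 13.9
finger_force: 79.6
```

Emit:
servo_tool([
  {"xyz": [0,0,0.5],"roll": 0},
  {"xyz": [0,0,0],"roll": 0},
])

```text
time_s: 17.2
position: [571.4, -98.4, 172.5]
ee_rot: [2.13, 2.309, -0.0]
force: [-6.8, -0.8, 8.5]
width: 13.7
finger_force: 79.9
```

Emit:
servo_tool([
  {"xyz": [0,0,0],"roll": 0},
  {"xyz": [0,0,0],"roll": 0},
  {"xyz": [0,0,0],"roll": 0},
  {"xyz": [0,0,0],"roll": 0},
], fingers=34)

```text
time_s: 17.6
position: [571.6, -98.1, 171.1]
ee_rot: [2.131, 2.309, 0.001]
force: [-0.2, -0.4, 0.1]
width: 33.9
finger_force: 0.0
```

Emit:
servo_tool([
  {"xyz": [0,0,-10],"roll": 0},
  {"xyz": [0,0,-20],"roll": 0},
  {"xyz": [0,0,-20],"roll": 0},
  {"xyz": [-25,0,0],"roll": 0},
  {"xyz": [-35,0,0],"roll": 0},
  {"xyz": [-10,0,0],"roll": 0},
  {"xyz": [0,0,0],"roll": 0},
])

```text
time_s: 18.3
position: [577.1, -169.3, 221.7]
ee_rot: [2.133, 2.306, 0.001]
force: [0.3, 0.8, 0.2]
width: 34.1
finger_force: 0.0
```

Run:
```python
from h import *
p=sensors.get_obs();print(p['position'],p['width'],p['force'])
s=cam('side')['color']; t=cam('top')['color']
c=lambda im,u,v:cv2.resize(im[v:v+80,u:u+53],(400,600),interpolation=cv2.INTER_CUBIC)
cv2.imwrite('pics/m3.png',np.hstack([c(s,285,100),c(t,360,155)]))
```

```text
[ 577.08127342 -169.32820778  221.67138531] 34.13979927998933 [0.28730929 0.80280222 0.18117888]
```

View pics/m3.png

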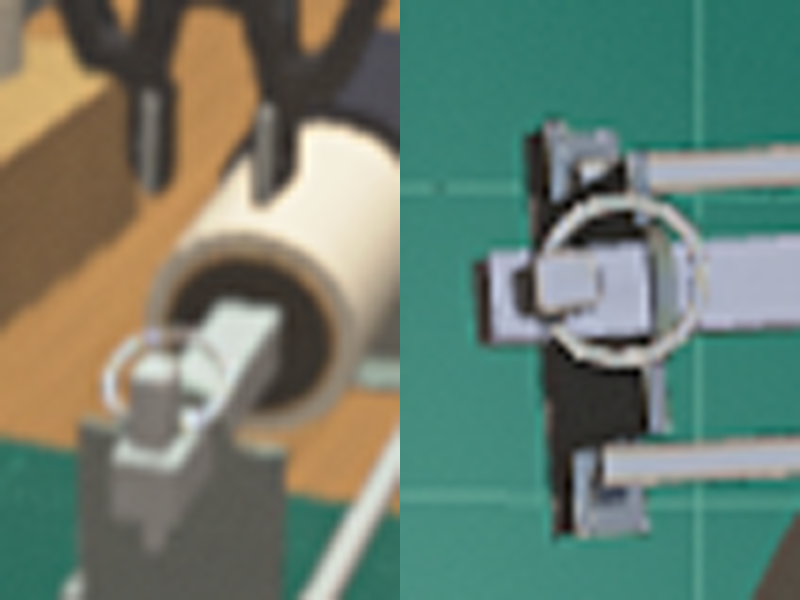

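Pin is fully home, with its shaft showing below the bar at (155,540) and the ring open over the cheek. Next I'll bring the fingers down behind the ring, straddling it, and sweep it over.

Emit:
servo_tool([
  {"xyz": [15,0,0],"roll": 0},
  {"xyz": [0,0,10],"roll": 0},
  {"xyz": [0,0,15],"roll": 0},
  {"xyz": [0,0,15],"roll": 0},
  {"xyz": [0,0,10],"roll": 0},
  {"xyz": [0,0,0],"roll": 0},
  {"xyz": [0,0,0],"roll": 0},
], fingers=30)

```text
time_s: 19.1
position: [575.6, -153.3, 170.8]
ee_rot: [-2.131, -2.308, 0.0]
force: [-0.4, -0.7, 0.4]
width: 30.2
finger_force: 0.0
```

Emit:
servo_tool([
  {"xyz": [4,0,0],"roll": 0},
  {"xyz": [4,0,0],"roll": 0},
  {"xyz": [4,0,0],"roll": 0},
  {"xyz": [4,0,0],"roll": 0},
  {"xyz": [0,0,0],"roll": 0},
])

```text
time_s: 19.6
position: [575.1, -139.6, 173.4]
ee_rot: [2.126, 2.305, -0.005]
force: [-2.1, -7.9, 4.8]
width: 29.5
finger_force: 4.5
```

Emit:
servo_tool([
  {"xyz": [3,0,-1],"roll": 0},
  {"xyz": [3,0,-1],"roll": 0},
  {"xyz": [0,0,0],"roll": 0},
])

```text
time_s: 19.9
position: [575.1, -136.5, 176.6]
ee_rot: [2.123, 2.301, -0.01]
force: [-2.7, -16.9, 7.4]
width: 29.9
finger_force: 8.3
```

Run:
```python
from h import *
p=sensors.get_obs();print(p['position'],p['width'],p['force'])
s=cam('side')['color']; t=cam('top')['color']
c=lambda im,u,v:cv2.resize(im[v:v+60,u:u+40],(400,600),interpolation=cv2.INTER_CUBIC)
cv2.imwrite('pics/m4.png',np.hstack([c(s,285,115),c(t,365,165)]))
```

```text
[ 575.0817847  -136.49129935  176.61993872] 29.869044638699872 [ -2.72227724 -16.85818659   7.37351999]
```

View pics/m4.png

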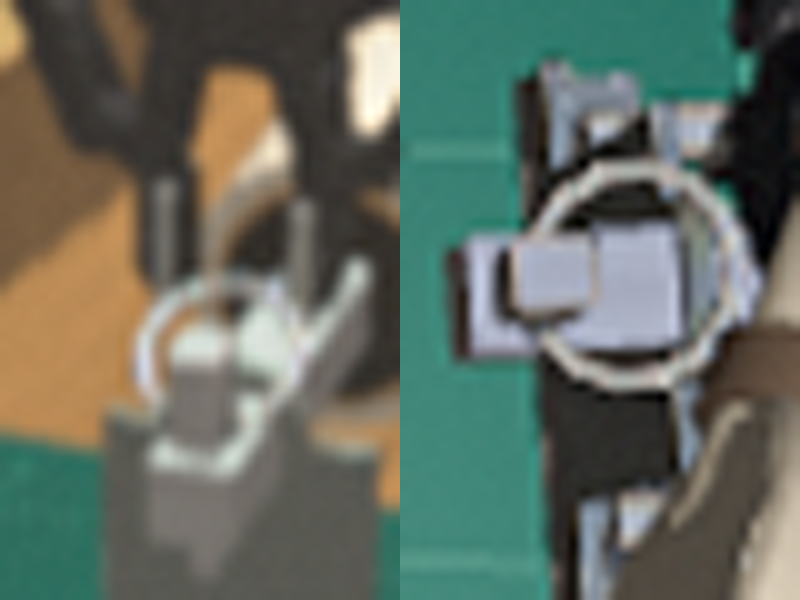

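The ring is still fully open. The fingertips are riding up its sides, and head and bow both moved slightly outward. So I'll back off and pinch the bow wire across y, then carry it over in an arc.

Emit:
servo_tool([
  {"xyz": [-8,0,0],"roll": 0},
  {"xyz": [-12,0,0],"roll": 0},
  {"xyz": [0,0,-25],"roll": 0},
  {"xyz": [0,0,-35],"roll": 0},
  {"xyz": [0,0,0],"roll": 8.18},
  {"xyz": [0,0,0],"roll": 8.18},
  {"xyz": [0,0,0],"roll": 8.18},
  {"xyz": [0,0,0],"roll": 8.18},
  {"xyz": [0,0,0],"roll": 8.18},
  {"xyz": [0,0,0],"roll": 8.18},
  {"xyz": [0,0,0],"roll": 8.18},
  {"xyz": [0,0,0],"roll": 8.18},
  {"xyz": [0,0,0],"roll": 8.18},
  {"xyz": [0,0,0],"roll": 8.18},
  {"xyz": [0,0,0],"roll": 8.2},
  {"xyz": [0,0,0],"roll": 0},
], fingers=16)

```text
time_s: 21.6
position: [575.5, -150.8, 232.8]
ee_rot: [-3.138, -0.125, 0.001]
force: [-0.4, 0.9, 0.4]
width: 15.7
finger_force: 0.0
```

Run:
```python
from h import *
p=sensors.get_obs();print(p['position'],p['ee_rot'],p['width'],p['force'])
s=cam('side')['color']; t=cam('top')['color']
c=lambda im,u,v:cv2.resize(im[v:v+60,u:u+40],(400,600),interpolation=cv2.INTER_CUBIC)
cv2.imwrite('pics/m5.png',np.hstack([c(s,285,115),c(t,365,165)]))
g=cv2.cvtColor(t,cv2.COLOR_BGR2GRAY)
old=cv2.imread('pics/m4.png')
for v in range(176,212,1): print(v,' '.join('%3d'%x for x in g[v,366:406]))
```

```text
[ 575.51903944 -150.82339891  232.82932226] [-3.13811207e+00 -1.25473898e-01  6.97275721e-04] 15.718824224814025 [-0.3875703   0.89676912  0.44822032]
176 108 108 106 107 106 106 106 105 107 111  80  46  40  62 132 139 124 103 139 149 155 130 115  70 157 145 145 151  94  64  46  78  76  53  40  50 108 158 114 167
177 108 105 106 107 107 107 106 106 106 110  84  47  40  46 133 144  87  91 182 191 171 111  43  21 146 135 154 175  75  25  43  75  81  58  45  28  45 129 107 114
178 107 107 105 106 106 106 104 104 104 110  80  45  39  45 137 146  85  45 163 161 107  39  21  17 120 132 151 195  92  25  41  69  76  46  37  34  42 114 122  58
179 117 119 120 120 118 118 116 118 118 122  82  46  40  39 141 146  89  42  82  31  29  57 152 111 122 124 117 177  82  28  53  96 137 138  87  77  79 108 120  93
180 120 122 122 122 122 122 121 120 123 126  94  49  39  22 145 131  65  46 131 142 149 156 201 177 170 160 155 187  86  51  80 122 185 188 122 103 105 103 102 103
181 107 106 107 105 105 106 107 104 104 110  94  78  48  29 109  71  90 143 192 185 172 164 156 156 157 166 174 204 106  65  91 1
[... 4254 characters left out ...]
  97 103 107 103 127 109 105 105 104 105 104
208 114 114 116 115 114 115 113 113 111 113 114 116  98  77  49  46  45  48  45  45  44  47  45  48  46  41  51 133 138 110 106 105 105 127 108 104 106 104 105 102
209 114 115 117 115 116 114 113 113 112 113 114 114 108  97  55  43  46  46  44  47  45  44  46  47  46  40  44 137 140 112 104 104 103 127 109 103 104 105 105 103
210 116 115 116 115 114 114 115 114 114 114 113 113 119  97  51  44  49  44  48  46  45  44  45  46  44  42  32 139 138 115 105 106 105 128 108 105 106 104 104 106
211 115 115 115 116 115 115 113 115 113 114 113 113 117  94  50  43  44  47  46  48  46  46  45  45  46  41  16 140 141 139 112 105 103 127 108 104 104 105 103 103
```

Run:
```python
from h import *
print(onz('top',398.9,191.3,168),onz('top',381.7,192.2,174),pix('top',[574.4,-136.1,168]),pix('top',[571.4,-98.2,174]))
```

```text
[ 574.36681779 -135.48188197  168.        ] [571.20908199 -98.79996199 174.        ] [399.20118855 191.28883786] [381.40521236 192.10185812]
```

Emit:
servo_tool([
  {"xyz": [0,-7.5,0],"roll": 0},
  {"xyz": [0,-7.5,0],"roll": 0},
  {"xyz": [0,0,15],"roll": 0},
  {"xyz": [0,0,15],"roll": 0},
  {"xyz": [0,0,0],"roll": 0},
  {"xyz": [0,0,0],"roll": 0},
])

```text
time_s: 22.3
position: [573.8, -136.0, 201.9]
ee_rot: [-3.138, -0.126, 0.003]
force: [-0.0, 0.3, 0.5]
width: 16.2
finger_force: 0.0
```

Emit:
servo_tool([
  {"xyz": [0,0,10],"roll": 0},
  {"xyz": [0,0,8],"roll": 0},
  {"xyz": [0,0,6],"roll": 0},
  {"xyz": [0,0,5],"roll": 0},
  {"xyz": [0,0,0],"roll": 0},
])

```text
time_s: 22.8
position: [573.9, -136.0, 173.1]
ee_rot: [-3.138, -0.126, 0.002]
force: [-1.0, -0.4, 0.5]
width: 16.0
finger_force: 0.0
```

No contact on the way down. Next I'll pinch the bow wire lightly.

Emit:
servo_tool([
  {"xyz": [0.5,0,0],"roll": 0},
  {"xyz": [0,0,0],"roll": 0},
  {"xyz": [0,0,0],"roll": 0},
  {"xyz": [0,0,0],"roll": 0},
  {"xyz": [0,0,0],"roll": 0},
], fingers=0, force=30)

```text
time_s: 23.3
position: [575.0, -135.6, 174.2]
ee_rot: [-3.138, -0.126, -0.0]
force: [2.6, 5.0, -3.3]
width: 3.7
finger_force: 27.7
```

Emit:
servo_tool([
  {"xyz": [0,-3.7,-6.3],"roll": 0},
  {"xyz": [0,-4.7,-5.6],"roll": 0},
  {"xyz": [0,0,0],"roll": 0},
])

```text
time_s: 23.6
position: [574.2, -127.7, 187.2]
ee_rot: [3.138, 0.127, 0.0]
force: [0.1, 1.0, -2.2]
width: 2.6
finger_force: 31.4
```

Emit:
servo_tool([
  {"xyz": [0,-5.6,-4.7],"roll": 0},
  {"xyz": [0,-6.3,-3.7],"roll": 0},
  {"xyz": [0,-6.9,-2.5],"roll": 0},
  {"xyz": [0,0,0],"roll": 0},
])

```text
time_s: 24.0
position: [571.8, -111.5, 199.2]
ee_rot: [3.132, 0.127, -0.004]
force: [-7.2, -8.1, 5.1]
width: 2.6
finger_force: 30.1
```

Emit:
servo_tool([
  {"xyz": [0,-7.2,-1.3],"roll": 0},
  {"xyz": [0,-7.3,0],"roll": 0},
  {"xyz": [0,0,0],"roll": 0},
])

```text
time_s: 24.3
position: [571.0, -97.2, 201.9]
ee_rot: [3.132, 0.126, -0.002]
force: [-9.9, -6.1, 11.2]
width: 2.2
finger_force: 29.9
```

Run:
```python
from h import *
p=sensors.get_obs();print(p['position'],p['width'],p['force'])
s=cam('side')['color'];cv2.imwrite('pics/m6.png',cv2.resize(s[110:185,275:350],(600,600),interpolation=cv2.INTER_CUBIC))
```

```text
[570.99174769 -97.15151853 201.86478906] 2.214848529431923 [-9.85089189 -6.06842867 11.2321562 ]
```

View pics/m6.png

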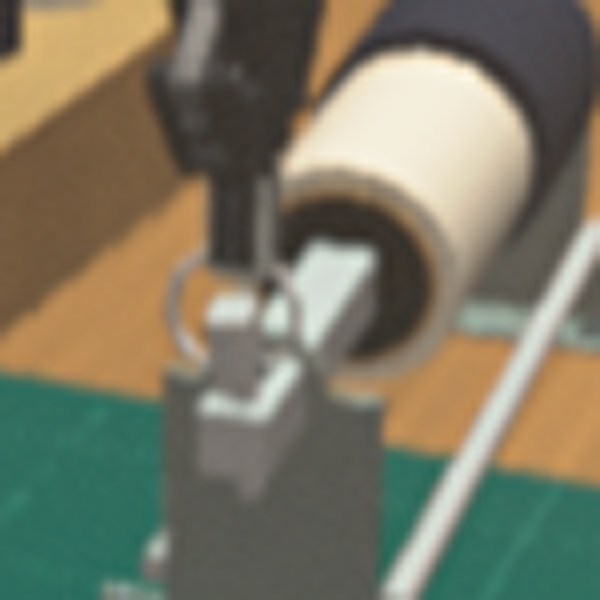

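The side view shows the ring upright, with its bow pinched near the fingertips at about (250,255) and the pin still home. I'll continue the arc down the front.

Emit:
servo_tool([
  {"xyz": [0,-7.2,1.3],"roll": 0},
  {"xyz": [0,-6.9,2.5],"roll": 0},
  {"xyz": [0,0,0],"roll": 0},
])

```text
time_s: 24.65
position: [570.8, -81.2, 198.3]
ee_rot: [3.136, 0.126, 0.003]
force: [-6.4, -1.4, 13.0]
width: 2.6
finger_force: 33.3
```

Emit:
servo_tool([
  {"xyz": [0,-6.3,3.7],"roll": 0},
  {"xyz": [0,-5.6,4.7],"roll": 0},
  {"xyz": [0,0,0],"roll": 0},
])

```text
time_s: 24.95
position: [570.6, -68.6, 188.7]
ee_rot: [3.137, 0.126, 0.006]
force: [-0.2, 0.2, 4.9]
width: 2.4
finger_force: 40.6
```

Emit:
servo_tool([
  {"xyz": [0,-4.7,5.6],"roll": 0},
  {"xyz": [0,-3.7,6.3],"roll": 0},
  {"xyz": [0,0,0],"roll": 0},
])

```text
time_s: 25.25
position: [569.9, -60.5, 175.7]
ee_rot: [3.137, 0.126, 0.005]
force: [1.0, -0.8, 1.3]
width: 2.2
finger_force: 44.6
```

Emit:
servo_tool([
  {"xyz": [0,-2.5,6.9],"roll": 0},
  {"xyz": [0,-1,4],"roll": 0},
  {"xyz": [0,0,0],"roll": 0},
  {"xyz": [0,0,0],"roll": 0},
])

```text
time_s: 25.65
position: [568.7, -57.0, 163.2]
ee_rot: [3.139, 0.126, 0.001]
force: [3.8, -0.7, 1.6]
width: 2.0
finger_force: 47.7
```

Emit:
servo_tool([
  {"xyz": [0,0,0],"roll": 0},
  {"xyz": [0,0,0],"roll": 0},
  {"xyz": [0,0,0],"roll": 0},
  {"xyz": [0,0,0],"roll": 0},
  {"xyz": [0,0,0],"roll": 0},
  {"xyz": [0,0,0],"roll": 0},
  {"xyz": [0,0,0],"roll": 0},
], fingers=14)

```text
time_s: 26.35
position: [568.5, -56.8, 163.3]
ee_rot: [-3.139, -0.126, 0.0]
force: [0.3, 0.0, -0.2]
width: 14.1
finger_force: 0.0
```

Emit:
servo_tool([
  {"xyz": [0,0,-10],"roll": 0},
  {"xyz": [0,0,-20],"roll": 0},
  {"xyz": [0,0,-30],"roll": 0},
  {"xyz": [0,-30,-20],"roll": 0},
  {"xyz": [0,-45,0],"roll": 0},
  {"xyz": [0,-45,0],"roll": 0},
  {"xyz": [0,-45,0],"roll": 0},
  {"xyz": [0,-30,0],"roll": 0},
  {"xyz": [0,0,0],"roll": 0},
])

```text
time_s: 27.25
position: [552.4, 141.1, 244.3]
ee_rot: [-3.138, -0.133, -0.001]
force: [0.4, -0.4, 0.7]
width: 14.1
finger_force: 0.0
```

Run:
```python
from h import *
p=sensors.get_obs();print(p['position'],p['width'],p['force'])
s=cam('side')['color']; t=cam('top')['color']
cv2.imwrite('pics/s9.png',s);cv2.imwrite('pics/t9.png',t)
g=cv2.cvtColor(t,cv2.COLOR_BGR2GRAY)
print('top')
for v in range(178,204): print(v,' '.join('%3d'%x for x in g[v,362:402]))
# projected ring: shut(4.1) vs open, side camera
a=np.radians(94.6);ex=np.array([np.cos(a),np.sin(a),0]);ey=np.array([-np.sin(a),np.cos(a),0]);ez=np.array([0,0,1])
o=np.array([571.4,-98.4,150])
g=cv2.cvtColor(s,cv2.COLOR_BGR2GRAY); old=cv2.cvtColor(cv2.imread('pics/side0.png'),cv2.COLOR_BGR2GRAY)
for th in (0,1.13,2.7,4.1):
    b=np.radians(155)-th; r=np.cos(b)*ex+np.sin(b)*ez
    P=[o+r*(20+22*np.cos(f))+ey*22*np.sin(f) for f in np.linspace(-1.8,1.8,13)]
    q=[pix('side',x) for x in P]; print(th,[(int(round(u)),int(round(v)),int(g[int(round(v)),int(round(u))])-int(old[int(round(v)),int(round(u))])) for u,v in q])
d=cv2.absdiff(g,old)[140:190,288:325]
print('side diff')
for i,r in enumerate(d): print(140+i,''.join('#' if x>60 else '+' if x>25 else '.' for x in r))
```

```text
[552.35949937 141.07128849 244.2500143 ] 14.111009605140435 [ 0.36440896 -0.41187485  0.6722024 ]
top
178 104 104 103 104 104 103 103 102 102 101 102 101 102 107  78  44  40  43 133 142  83  46 160 160 109  49  35  27 124 128 144 175 176 174 174 174 173 173 174 174
179 115 116 109 100 113 117 115 115 115 115 114 114 114 120  80  44  37  38 138 143  90  48  93  47  31  36  40  33 104 128 129 165 170 165 163 165 162 159 154 153
180 120 121 111 101 117 119 118 119 117 117 118 117 119 122  90  45  39  16 141 131  74  38  37  38  39  43  43  38  95 131 135 127 130 130 134 139 135 131 118 114
181 104 104 104 105 105 103 103 103 103 102 103 102 103 104  91  74  45  28 114  85  45  40  41  46  43  46  42  37  81 132 139  81  72  86 104 106 104 122 110 106
182 104 105 105 106 106 106 104 106 104 105 104 103 103 105  89  96  53  39  39  41  41  42  44  45  44  45  42  39  61 132 136 106  96  97  94  94  92 118  96  92
183 107 106 106 105 106 106 107 106 105 105 105 105 106  98  95  96  45  35  41  42  45  44  44  43  45  45  45  40  48 138 141  97  96  99  98  96  95 120 100  94
184 106 106 10
[... 5496 characters left out ...]
............................
174 .....................................
175 .....................................
176 .....................................
177 .....................................
178 .....................................
179 .....................................
180 .....................................
181 .....................................
182 .....................................
183 .....................................
184 .....................................
185 .....................................
186 .....................................
187 .....................................
188 .....................................
189 .....................................
```

The difference image outlines the ring at its projected shut position (bow near (304,171)), below the bar. The head sits at its home position.

```bash
python3 -c "
from h import *
print(ticket.finish_job())"
```

```text
the job is handed in; nothing more can be done
None
```

The linch pin is fully home through the spindle's cross hole and the ring is snapped shut below the bar. The job was handed in at about 27 s, and contact force stayed under 20 N throughout.

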